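# Sweep the carrot rounds into the scrap drawer and shut it

## Robot

A 6-joint arm with a two-finger parallel gripper is mounted at the origin on a cart in front of the work surface, level with it; the furniture and walls round the work are solid. World frame = base frame: x ahead of the robot, y to its left, z up, the work surface at z = 0. Lengths are in m, angles in rad, forces in N, time in s.
With the tool pointing down it reaches from about 0.275 to 0.75 m from the base axis. Payload 10.2 kg.
Tool frame: the origin (TCP) lies midway between the tips of the shut fingers; the grasp point (between the pads) lies 19 mm behind it (env.hold_point_z is the distance from the TCP to the grasp point, in m); z points along the fingers, y is the line along which they close (so a half turn about z gives the same grasp; the last joint's range is limited). The gripper opens to 85 mm and grips with 20 to 120 N. Pads are 22 mm wide; open, the fingers measure 114 mm over their backs; the gripper's body (76 mm by 85 mm) begins 54 mm behind the grasp point. The pads swing forward as they close: fully open they stand 13 mm farther back than shut.
Start: joints at [-1.473, 0.313, 1.498, -0, 1.331, -0.223], TCP at [0.166, -0.498, 0.231] pointing down, gripper open.
Joint ranges: [-2.94, 2.94], [-0.97, 2.17], [0.19, 2.56], [-1.23, 4.37], [0.02, 3.11], [-2.88, 2.88]. Speed limits (rad/s): [2.39, 2.39, 3.01, 3.14, 3.14, 3.14].

## Interface

Orientations are given as a unit quaternion [x, y, z, w].
In Python, from bench import env, kinematics, monitor, eyes, job gives the robot as it stands. The module is installed in compiled form; this text tells all that it offers. Calls block until the motion is done:
- env.reach(position, orientation): joint-space move of the TCP to a pose.
- env.movel(position, velocity=0.15, frame=None, guard=None): straight line of the TCP; frame=None keeps the orientation; velocity is the mean speed in m/s. With guard (N) it stops when the force on the tool has changed by that much, and returns True; else False.
- env.set_joints(angles): joint-space move.
- env.release() and env.close_gripper(effort=None): open the fingers fully, or close them until they stop; effort is the grip in N (None keeps the last).
- env.hold(seconds).
- kinematics.ik(position, orientation): joint angles nearest the present ones, or None.
- monitor.sense(): the state.
- eyes.grab_frame(name): name is "scene" or "top" or "wrist"; returns a dict with "frame" (400x640x3 uint8, red, green, blue), "mtx" (3x3 intrinsics, pixels), "view" (4x4, takes a point from world to camera coordinates). Camera axes: x right, y down, z forward; pixel columns grow to the right and rows downward; lengths in m; the calibration is good to about 2 mm. A picture is of the moment at which its call begins. There is no depth.
A pose or a line that the arm cannot do raises env.MotionError and nothing moves.
- job.hand_in(): hands the job in; it is judged then, once.
The state is a dict: "clock": time; "joints": joint angles; "qvel": joint speeds; "joint_efforts": joint torques, N m; "position": TCP position; "ee_rot": TCP orientation; "contact_force": force on the tool from outside, world axes, zero at the start; "ft_torque": the same for the moment, N m; "finger_gap": opening from 0.0 (shut) to 1.0 (fully open); "gripper_force": force on a finger pad.
Only numpy, scipy, OpenCV 4.12 (cv2) and the standard library are available. Lean on these libraries where they do the work, as an engineer would, in place of code of your own. Each camera call takes 0.05 s, during which the arm holds its last target. There are 200 camera calls.

## Task

Clear the chopping board: sweep all five carrot rounds over the board's end into the open drawer below it with the outside of the fingers, without lifting any of them, and then push the drawer fully home. Leave the garlic bulb standing where it is on the board, and leave the lemon and the salt shaker alone.

Things in the scene. Friction and masses are not known exactly. Their poses are not given: they have to be found in the camera images.
- prep_board: Wooden chopping board on a low case with a scrap drawer; fixed, does not slide. Origin: centre of its underside, on the worktop; z up, x across the board, y along it; the drawer comes out at the -y end. Board top flat, no rim, 64 mm above the worktop, edges at x = +-105 and y = +-150 mm; board underside at 42 mm.
- drawer (a joint): How far the scrap drawer is out, m: 0 = fully home (hard stop), 0.15 = fully out. Starts 0.10 to 0.14 out, slides with about 2 N of friction, stays where left. Its rim is 39 mm above the worktop and passes 3 mm under the board. Out by q, it shows an open pan q long in front of the board's end.
- drawer_pan (a point): Centre of the inner floor of the drawer's steel pan, 9 mm above the worktop; moves with the drawer; axes as prep_board. The pan is 186 mm (x) by 269 mm (y) inside, 30 mm deep, open at the top; its back part is under the board.
- drawer_knob (a point): Middle of the outer face of the 20 mm steel knob on the drawer's wooden front, 27 mm above the worktop; moves with the drawer; at y = -182 mm of prep_board when home. Knob 18 mm proud of the front, which is 208 mm wide, 12 mm thick, 6 to 43 mm above the worktop. Pushing towards +y of prep_board shuts it.
- garlic: Whole garlic bulb, 50 mm across, 51 mm high, loose, standing at the +y end of the board, behind the carrot rounds. Origin: centre of its underside. It stays where it is.
- lemon: Whole lemon, 74 x 53 x 52 mm, loose on the worktop beyond the board. Origin: centre of its underside. Leave alone.
- salt_shaker: Salt shaker, 44 mm across, 90 mm high, loose on the worktop beyond the board. Origin: centre of its underside. Leave alone.
- round_0: Centre of a loose round slice of carrot, a flat disc 28 mm across and 13 mm thick, 10 to 16 g, at first lying flat on the board.
- round_1: Centre of a loose round slice of carrot, a flat disc 27 mm across and 12 mm thick, 10 to 16 g, at first lying flat on the board.
- round_2: Centre of a loose round slice of carrot, a flat disc 26 mm across and 14 mm thick, 10 to 16 g, at first lying flat on the board.
- round_3: Centre of a loose round slice of carrot, a flat disc 24 mm across and 13 mm thick, 10 to 16 g, at first lying flat on the board.
- round_4: Centre of a loose round slice of carrot, a flat disc 22 mm across and 12 mm thick, 10 to 16 g, at first lying flat on the board.

How it is judged:
By the outcome, as a careful person would: the job done as asked, in the order asked, and still so for the second after the job is handed in, with the robot touching nothing.
It also fails if it takes over 64 s, if anything falls off the work surface, if the arm or the gripper's body presses on something with over 40 N, if the wrist force passes 120 N, or if a joint passes its speed limit or range.

## Working session

There is one attempt and no reset: what is moved stays moved. The work goes in short steps, each a Python script; the robot and the scene stay as the last script left them, time stands still between calls to the robot, and variables do not carry over. Pictures are saved under pics/ and viewed, at most 10 in all, crops included, and the job is handed in when it is done.

```bash
mkdir -p pics
python3 - <<'E'
from bench import env, kinematics, monitor, eyes, job
import cv2,numpy as np
for n in("top","scene"):
    g=eyes.grab_frame(n); cv2.imwrite(f"pics/{n}0.png",g["frame"][:,:,::-1]); print(n,g["mtx"].tolist(),np.round(g["view"],4).tolist())
s=monitor.sense();print(s["clock"],s["ee_rot"],s["position"])
E
```

```text
top [[365.6627680517632, 0.0, 312.9386382069489], [0.0, 365.6627680517632, 195.49618760768718], [0.0, 0.0, 1.0]] [[-0.0144, -0.9999, 0.0007, 0.0592], [-0.9748, 0.0139, -0.2227, 0.6229], [0.2226, -0.0039, -0.9749, 0.8009], [0.0, 0.0, 0.0, 1.0]]
scene [[384.04343081463253, 0.0, 323.9012738799662], [0.0, 384.04343081463253, 200.98698664131047], [0.0, 0.0, 1.0]] [[0.9011, -0.4336, -0.0039, -0.5288], [-0.216, -0.4409, -0.8712, 0.2329], [0.376, 0.7859, -0.491, 0.6228], [0.0, 0.0, 0.0, 1.0]]
0.1 [ 9.87164361e-01  1.59706632e-01  3.69167750e-05 -5.61282107e-04] [ 0.16550311 -0.49798614  0.23081852]
```

View pics/top0.png

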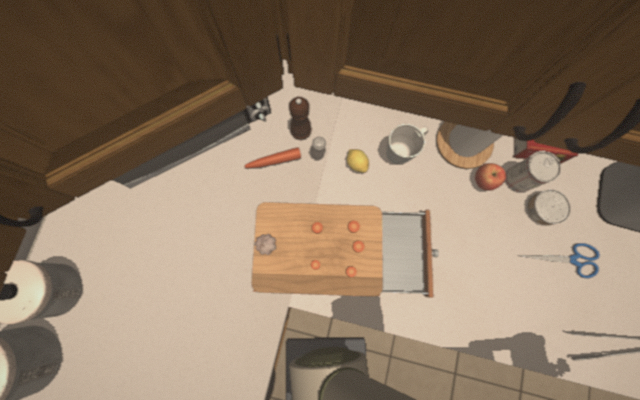

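View pics/scene0.png

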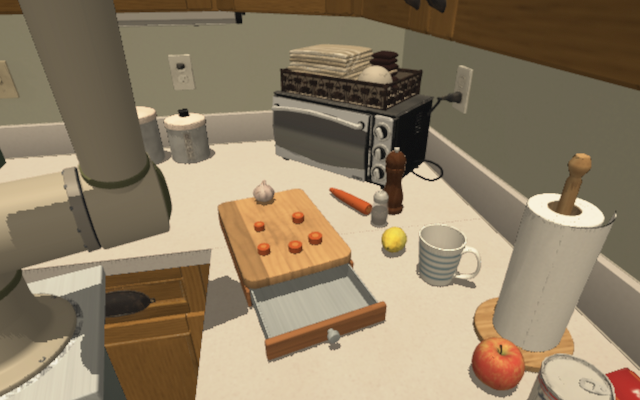

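The top view shows the board at pixels (258,203)–(381,293), with the drawer out to the right and its knob at (435,253). The garlic is at (265,244). The rounds are near (317,228), (353,227), (358,246), (316,265) and (351,271). The lemon and the shaker are above the board in the picture, which is the +x side.

```bash
cat > h.py <<'E'
from bench import env, kinematics, monitor, eyes, job
import cv2,numpy as np
def world(g,uv,z):
    V=g["view"];R,t=V[:3,:3],V[:3,3];c=-R.T@t
    d=R.T@np.linalg.inv(g["mtx"])@np.array([uv[0],uv[1],1.]);return c+d*(z-c[2])/d[2]
def blobs(g,z=.072,amin=25):
    h=cv2.cvtColor(g["frame"],cv2.COLOR_RGB2HSV)
    m=((h[...,0]<11)&(h[...,1]>175)&(h[...,2]>110)).astype(np.uint8)
    n,_,s,c=cv2.connectedComponentsWithStats(m)
    return [(c[i].round(1),int(s[i,4]),world(g,c[i],z).round(3)) for i in range(1,n) if s[i,4]>=amin]
E
python3 - <<'E'
from h import *
g=eyes.grab_frame("top")
for b in blobs(g):print(*b)
for n,uv,z in [("c+x+y",(258,203),.064),("c+x-y",(382.5,206),.064),("c-x-y",(381.5,293),.064),("c-x+y",(252.5,291),.064),("garlic",(265,244),.025),("knob",(437,253),.027),("front+x",(429,210),.043),("front-x",(431,296),.043),("lemon",(358,161),.026),("salt",(318,150),.045)]: print(n,world(g,uv,z).round(3))
cv2.imwrite("pics/c.png",cv2.resize(g["frame"][190:310,240:450,::-1],None,fx=3.8,fy=3.8,interpolation=2))
E
```

```text
c+x+y [0.609 0.182 0.064]
c+x-y [ 0.597 -0.115  0.064]
c-x-y [ 0.397 -0.102  0.064]
c-x+y [0.405 0.19  0.064]
garlic [0.515 0.169 0.025]
knob [ 0.487 -0.248  0.027]
front+x [ 0.59  -0.232  0.043]
front-x [ 0.388 -0.22   0.043]
lemon [ 0.723 -0.067  0.026]
salt [0.747 0.036 0.045]
```

View pics/c.png

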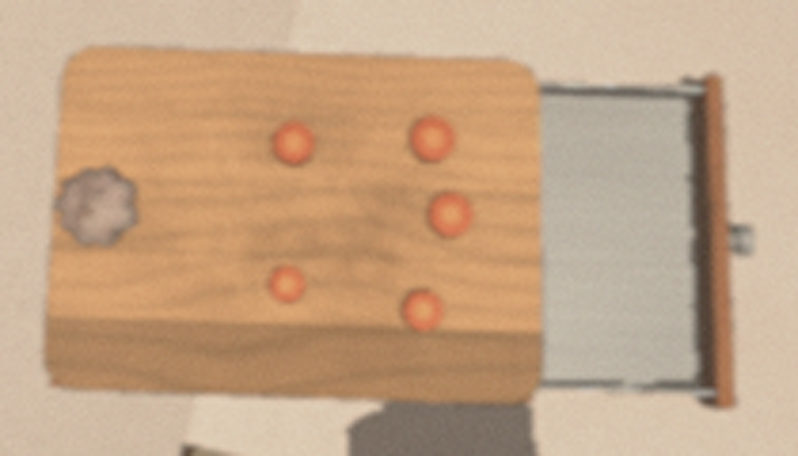

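```bash
sed -i 's/>175/>145/' h.py
python3 - <<'E'
from h import *
g=eyes.grab_frame("top"); f=cv2.cvtColor(g["frame"],cv2.COLOR_RGB2HSV)
for p in [(317,228),(358,246),(300,240),(300,282)]: print(f[p[1],p[0]])
for b in blobs(g,amin=15):print(*b)
C=np.array([.502,.039]);yaw=-.045
for uv in [(317,228),(353,227),(358,246),(316,265),(351,271)]:
    w=world(g,uv,.072)[:2]; c,s=np.cos(yaw),np.sin(yaw); print(uv,w.round(3),(np.array([[c,s],[-s,c]])@(w-C)).round(3))
p=yaw+np.pi/2
print(kinematics.ik([.49,-.02,.15],[np.cos(p/2),np.sin(p/2),0,0]))
E
```

```text
[ 13 142 222]
[ 13 138 223]
[ 14 121 211]
[ 15 120 159]
[547.8 147.9] 259 [ 0.735 -0.527  0.072]
[275.8 158.2] 399 [0.718 0.139 0.072]
[500.  172.7] 68 [ 0.673 -0.402  0.072]
[353.3 226. ] 67 [ 0.549 -0.043  0.072]
[316.6 227.6] 61 [0.546 0.043 0.072]
[357.9 246. ] 67 [ 0.502 -0.052  0.072]
[314.8 264.4] 37 [0.462 0.048 0.072]
[350.5 271. ] 46 [ 0.446 -0.032  0.072]
(317, 228) [0.545 0.042] [0.043 0.005]
(353, 227) [ 0.547 -0.042] [ 0.048 -0.079]
(358, 246) [ 0.502 -0.052] [ 0.005 -0.091]
(316, 265) [0.461 0.046] [-0.041  0.005]
(351, 271) [ 0.446 -0.034] [-0.052 -0.075]
[-2.80224253e-01  3.20481076e-01  1.71367567e+00 -4.44089210e-16
  1.10743591e+00 -2.35224253e-01]
```

```bash
cat >> h.py <<'E'
C=np.array([.502,.039]);yaw=-.045
_c,_s=np.cos(yaw),np.sin(yaw);B=np.array([[_c,-_s],[_s,_c]])
p=yaw+np.pi/2;Q=[np.cos(p/2),np.sin(p/2),0,0]
def W(x,y,z): return [*(C+B@[x,y]),z]
def loc(w): return B.T@(np.array(w)[:2]-C)
def sweep(w,end=-.165):
    x,y=loc(w)
    env.movel(W(x,y+.04,.1),.3); env.movel(W(x,y+.04,.0665),.1)
    env.movel(W(x,end,.0665),.08); env.movel(W(x,end,.1),.2)
E
python3 - <<'E'
from h import *
env.close_gripper()
env.reach(W(.005,-.055,.13),Q)
sweep([.502,-.052])
s=monitor.sense();print(s["clock"],s["contact_force"],s["position"])
env.movel(W(.048,-.04,.12),.3)
g=eyes.grab_frame("top");cv2.imwrite("pics/d.png",cv2.resize(g["frame"][190:310,240:450,::-1],None,fx=3.8,fy=3.8,interpolation=2))
print(monitor.sense()["clock"])
E
```

```text
5.7333 [-0.2588967  -0.23295278 -0.61405582] [ 0.49908547 -0.12596092  0.1006515 ]
6.3833
```

View pics/d.png

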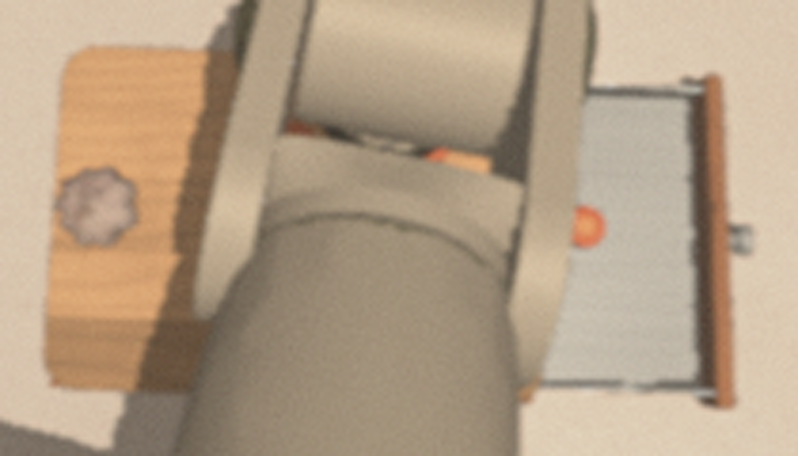

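The first round now lies in the pan, at crop pixel (588,226), and nothing else has shifted. I'll sweep the other four the same way, then look.

```bash
python3 - <<'E'
from h import *
for w in ([.549,-.043],[.446,-.033]):
    sweep(w)
    x,y=loc(w); env.movel(W(x,-.04,.1),.3)
env.movel(W(-.041,.05,.1),.3)
sweep([.461,.047])
env.movel(W(0,.045,.1),.35)
sweep([.5455,.0425])
env.movel(W(0,-.29,.15),.3)
env.movel(W(0,-.33,.12),.3)
print(monitor.sense()["clock"])
for n in("top","scene"):
    g=eyes.grab_frame(n)
    k=g["frame"][190:310,240:450] if n=="top" else g["frame"][160:370,190:440]
    cv2.imwrite(f"pics/e{n}.png",cv2.resize(k[:,:,::-1],None,fx=2.8,fy=2.8,interpolation=2))
E
python3 -c "
import cv2,numpy as np
a,b=cv2.imread('pics/etop.png'),cv2.imread('pics/escene.png')
cv2.imwrite('pics/e.png',np.hstack([cv2.resize(a,(420,240)),cv2.resize(b,(380,319))[:240]]))"
```

```text
23.225
```

View pics/etop.png

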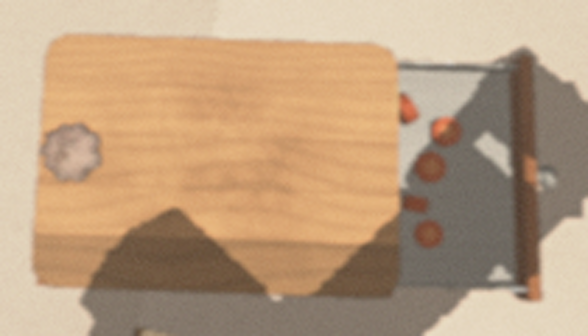

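View pics/escene.png

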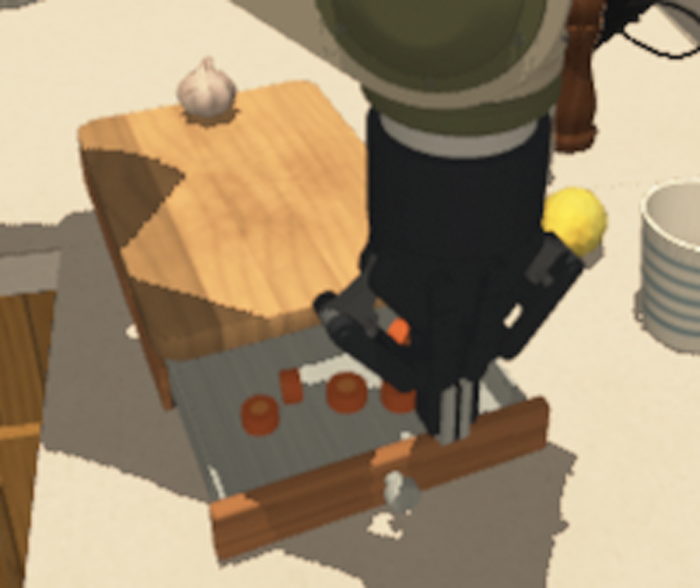

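All five rounds are in the pan: three flat and two on edge, and even those stay below the board's underside. The board holds only the garlic, which hasn't moved. Next I'll shut the drawer.

Run:
```python
from h import *
env.movel(W(-.002,-.335,.1),.2); env.movel(W(-.002,-.335,.016),.12)
a=env.movel(W(-.002,-.205,.016),.06,guard=20)
b=env.movel(W(-.002,-.175,.016),.025,guard=14)
s=monitor.sense();print(a,b,loc(s["position"]),s["contact_force"],s["clock"])
env.movel(W(-.002,-.26,.016),.15);env.movel(W(-.002,-.33,.2),.3)
print(monitor.sense()["clock"])
g=eyes.grab_frame("top");cv2.imwrite("pics/f1.png",g["frame"][80:320,230:470,::-1])
g=eyes.grab_frame("scene");cv2.imwrite("pics/f2.png",g["frame"][160:400,190:440,::-1])
cv2.imwrite("pics/f.png",cv2.resize(np.hstack([cv2.imread("pics/f1.png"),cv2.imread("pics/f2.png")]),None,fx=1.6,fy=1.6,interpolation=2))
```

```text
False True [-0.00206616 -0.19178542] [-1.38750838 -3.16372973  1.82026105] 27.4167
28.825
```

View pics/f.png

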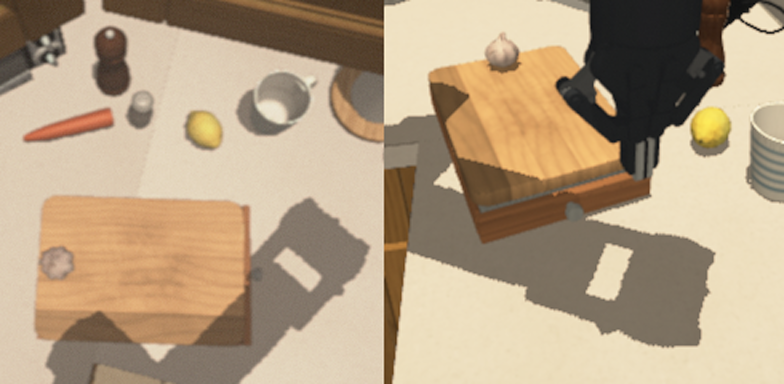

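The drawer looks shut and the garlic, lemon and shaker are undisturbed. One firmer push will confirm it's on the hard stop.

Run:
```python
from h import *
env.movel(W(-.002,-.26,.1),.25);env.movel(W(-.002,-.24,.016),.15)
env.movel(W(-.002,-.2,.016),.08,guard=20)
b=env.movel(W(-.002,-.175,.016),.02,guard=25)
s=monitor.sense();print(b,loc(s["position"]),s["contact_force"])
env.movel(W(-.002,-.25,.016),.06);env.movel(W(-.002,-.33,.2),.3);env.hold(.5)
g=eyes.grab_frame("top");a=cv2.imread("pics/f1.png")[:,:,::-1]
print(np.abs(g["frame"][80:320,230:470].astype(int)-a).mean(),monitor.sense()["clock"])
job.hand_in()
```

```text
True [-0.00192898 -0.19187838] [-1.25078065 -2.94256296  0.83765758]
1.898425925925926 34.1
the job is handed in; nothing more can be done
```

All five carrot rounds were swept into the drawer and it's pushed home; a second, firmer push stopped at the same point. The garlic, lemon and salt shaker look undisturbed in the pictures, and the job was handed in at about 34 s of the 64 s allowed.

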